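# Check a non-contact probe on its reference, then hold it over the sample dish

### The arm

A 6-joint arm with a two-finger parallel gripper is mounted at the origin on a cart in front of the work surface, level with it; the furniture and walls round the work are solid. World frame = base frame: x ahead of the robot, y to its left, z up, the work surface at z = 0. Lengths are in m, angles in rad, forces in N, time in s.
With the tool pointing down it reaches from about 0.3 to 0.95 m from the base axis. Payload 3.1 kg.
Tool frame: the origin (TCP) lies midway between the tips of the shut fingers; the grasp point (between the pads) lies 19 mm behind it; z points along the fingers, y is the direction in which the jaws open and shut (so a half turn about z gives the same grasp; the last joint's range is limited). The gripper opens to 85 mm and grips with 20 to 120 N. Pads are 22 mm wide; open, the fingers measure 114 mm over their backs; the gripper's body (76 mm by 85 mm) begins 54 mm behind the grasp point. The pads swing forward as they close: fully open they stand 13 mm farther back than shut.
Start: joints at [-1.22, 0.308, 1.634, -0, 1.2, -0.07], TCP at [0.255, -0.57, 0.231] pointing down, gripper open.
Joint ranges: [-3.06, 3.06], [-0.79, 1.96], [0.05, 2.63], [-1.19, 4.34], [0.05, 2.64], [-2.94, 2.94]. Speed limits (rad/s): [2.79, 2.79, 3.14, 3.14, 3.14, 3.14].

### API

Orientations are given as [roll, pitch, yaw] about the fixed x, y, z axes, in that order (R = Rz(yaw) Ry(pitch) Rx(roll)).
In Python, from bench import r gives the robot as it stands.
- The arm moves only by the tool send_rows, never from a script. Its argument "series" is a list of rows, each a list of 7 numbers: the turn, a rotation vector about the tool's x, y, z in degrees, then the shift along the tool's x, y, z in m, then the closure, from -1 (fully open) to 1 (shut). A call has 1 to 8 rows; each row is the pose to reach, as a shift and turn from the pose commanded when the call began, along the tool's axes at that moment; what a row does not reach only later rows make up. A row lasts 1/10 s, in which the tool goes at most 50 mm and 8.59 degrees, less where a joint would pass 70% of its speed; a pose out of reach is approached as far as the arm can. A call with a gripper value outside its range is refused whole. The fingers move at their own pace and stop on an object; the grip force is fixed at half the most. Time passes only in rows, so rows that repeat a pose let the fingers close. It gives the time, the measured TCP pose, the force and the opening at its end, in the units of the state.
- r.get_state(): the state, without advancing time (a new reading comes with each control period).
- r.capture(name): name is "scene" or "top" or "wrist"; returns a dict with "pixels" (420x560x3 uint8, blue, green, red), "camera_matrix" (3x3 intrinsics, pixels), "dist_coeffs" ([k1, k2, p1, p2, k3] as OpenCV has them; the pictures are not rectified), "eye" and "rotation" of the camera in the world; the wrist camera has in their place "mount" (4x4, takes a point from camera to tool coordinates, whose origin is the TCP and whose axes are the flange's). Camera axes: x right, y down, z forward; pixel columns grow to the right and rows downward; lengths in m; the calibration is good to about 2 mm. A picture is of the moment at which its call begins: read the wrist's pose just before it. There is no depth.
- r.hand_in(): hands the job in, once; it reports no verdict.
The state is a dict: "clock": time; "joint_pos": joint angles; "qvel": joint speeds; "effort": joint torques, N m; "ee_pos": TCP position; "ee_rot": TCP orientation; "contact_force": force on the tool from outside, world axes, zero at the start; "ft_torque": the same for the moment, N m; "opening": opening from 0.0 (shut) to 1.0 (fully open).
Only numpy, scipy, OpenCV 4.12 (cv2) and the standard library are available. Lean on these libraries where they do the work, as an engineer would, in place of code of your own. Each camera call takes 0.05 s, during which the arm holds its last target.

### The job

Take the spot probe out of its stand and first check it on the reference: point its nose square at the middle of the black disc on the leaning plate, about 45 mm away, and keep it steady there for two seconds. Then carry it over the tray's rim and the bottles and finish still holding it, upright and still, nose down over the middle of the shallow round dish and about 10 mm above the dish's rim. The probe must not touch the plate, the tray, the dish or the other vessels, and nothing in the tray may be shifted.

Things in the scene. Friction and masses are not known exactly. Their poses are not given: they have to be found in the camera images.
- probe: Loose spot probe, 148 mm long, 0.12 kg. From the nose: round steel barrel 18 mm across (0-78 mm), collar 25 mm (78-85), grey square grip 22 x 22 mm, sides along its x and y (85-137, centre 111), black round tail cap 21 mm (to 148). Origin: centre of the flat nose end, +z towards the tail; it looks out along -z. Starts upright in the stand's socket, nose down, turned by up to 1 rad about z.
- probe_stand: Fixed parking stand: grey base plate 90 x 80 x 8 mm with an upright aluminium tube, 37 mm across, top at 56 mm; round bore 22 mm across, its floor 12 mm above the worktop. Origin: centre of the underside, z up. The probe is pulled straight up out of it (at least 50 mm).
- reference_face: The reference: aluminium plate 66 x 66 x 6 mm with a matt black disc 40 mm across in its middle, fixed on a stand, leaning 25 degrees from horizontal: it faces up and roughly towards the robot. Origin: centre of the disc's face, 55 mm above the worktop; +z is its outward normal, y lies level. Pointing square at it: the probe's +z lies along this +z (any turn about it).
- reference_stand: The fixed stand that carries the reference plate: base 85 x 80 x 8 mm, two low supports under the plate. Origin: centre of the underside.
- tray: Open plastic tray, fixed, 310 x 272 mm over its rim (long side along its x), rim top 75 mm above the worktop, inner floor 3 mm above it and about 240 x 200 mm. Origin: centre of the underside.
- dish: The shallow round clear dish (62 mm across, 15 mm high), loose on the tray floor; the target. Origin: centre of the underside. It is in one of three places in a row, with the small beaker and the pot in the other two.
- dish_mouth (a point): Centre of the dish's mouth, in the plane of its rim, 15 mm above its underside.
- small_beaker: Loose clear beaker, 48 mm across (55 with its spout), 60 mm high, in the tray; bystander. Origin: centre of the underside.
- pot: Loose pot with screw lid, 43 mm across, 48 mm high, in the tray; bystander. Origin: centre of the underside.
- bottle_near: Loose bottle with screw cap, 44 mm across, 94 mm high, in the tray on the side towards the probe stand; bystander. Origin: centre of the underside.
- bottle_far: Loose bottle with screw cap, 43 mm across, 96 mm high, in the tray on the side towards the probe stand, farther from the robot; bystander. Origin: centre of the underside.
Not all that is in view belongs to the job. Leave any green look-alike of the reference_stand alone.

How it is judged:
By the outcome, as a careful person would: the job done as asked, in the order asked, and still so for the second after the job is handed in, while the arm keeps its last pose, push and grip.
It also fails if it takes over 51 s, if anything falls off the work surface, if the arm or the gripper's body presses on something with over 40 N, if the wrist force passes 120 N, or if a joint passes its speed limit or range.

## Working session

There is one attempt and no reset: what is moved stays moved. The work goes in short steps, Python scripts to look and compute and a tool call to move; the robot and the scene stay as the last step left them, time stands still between calls to the robot, and variables do not carry over. Pictures are saved under pics/ and viewed, and the job is handed in when it is done.

Besides the shell and the picture viewer there is one more tool, called after "Request:" by a JSON object that holds its "method" and its "body". send_rows: Moves the arm, as the interface text tells. Its arguments: {"type":"object","properties":{"series":{"type":"array"}},"required":["series"]}

```bash
ls; mkdir -p pics; python3 - <<'E'
from bench import r
import cv2,pickle,numpy as np
print(r.get_state())
for n in ("scene","top","wrist"):
    c=r.capture(n); cv2.imwrite(f"pics/{n}0.png",c["pixels"]); pickle.dump(c,open(f"{n}0.pkl","wb"))
    print(n,{k:np.round(v,4).tolist() for k,v in c.items() if k!="pixels"})
E
```

```text
pics
{'clock': 0.0, 'joint_pos': array([-1.21971627e+00,  3.09018811e-01,  1.63521440e+00,  2.80551008e-06,
        1.19970411e+00, -6.97057318e-02]), 'qvel': array([-0.00051645, -0.00066768,  0.00073993, -0.00011533,  0.00105833,
       -0.0004924 ]), 'effort': array([-1.23101596e-03, -4.15257347e+01, -2.76662564e+01, -1.92535877e-04,
        1.02475053e-02,  3.57092958e-06]), 'ee_pos': array([ 0.25498214, -0.56970318,  0.23002522]), 'ee_rot': array([-3.13925386e+00, -1.65910242e-04,  4.20784572e-01]), 'contact_force': array([ 0.01055299, -0.38557884, -0.15274607]), 'ft_torque': array([ 0.00298938, -0.03768358,  0.0105966 ]), 'opening': 1.0027630543641872}
scene {'camera_matrix': [[420.9187, 0.0, 274.5266], [0.0, 420.9187, 208.5854], [0.0, 0.0, 1.0]], 'dist_coeffs': [-0.0717, 0.0, 0.0, 0.0, 0.0], 'eye': [-0.2967, 1.0186, 0.6248], 'rotation': [-2.0263, 0.0187, -2.4262]}
top {'camera_matrix': [[420.3542, 0.0, 269.0513], [0.0, 420.3542, 208.859], [0.0, 0.0, 1.0]], 'dist_coeffs': [0.0042, 0.0, 0.0, 0.0, 0.0], 'eye': [0.3234, 0.1018, 1.1214], 'rotation': [-2.9934, 0.0141, -1.5424]}
wrist {'camera_matrix': [[346.1525, 0.0, 278.0334], [0.0, 346.1525, 211.9524], [0.0, 0.0, 1.0]], 'dist_coeffs': [-0.0749, 0.0, 0.0, 0.0, 0.0], 'mount': [[0.0005, -0.9476, -0.3193, 0.082], [1.0, 0.0006, -0.0002, -0.0001], [0.0004, -0.3193, 0.9476, -0.1424], [0.0, 0.0, 0.0, 1.0]]}
```

View pics/scene0.png

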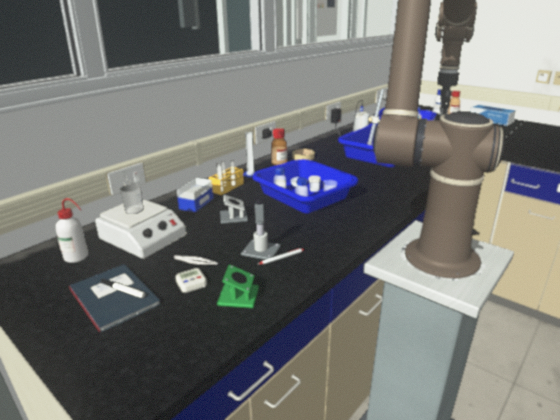

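View pics/top0.png

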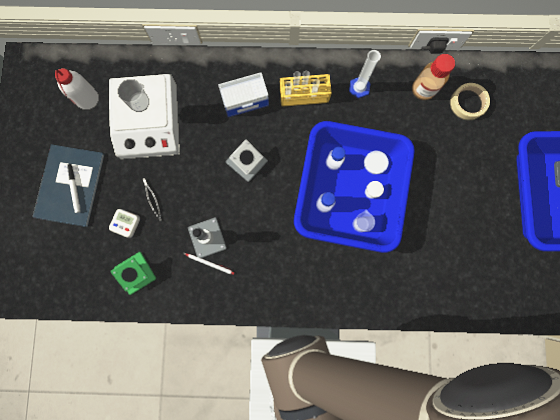

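View pics/wrist0.png

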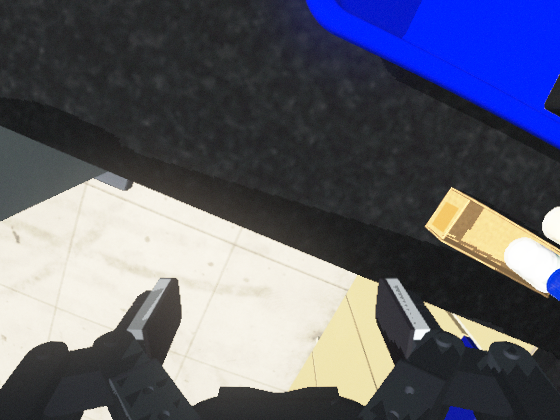

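```bash
python3 - <<'E'
import cv2,numpy as np
t=cv2.imread("pics/top0.png")
a=cv2.resize(t[115:255,290:420],None,fx=4,fy=4,interpolation=cv2.INTER_CUBIC)
cv2.imwrite("pics/t_tray.png",a)
a=cv2.resize(t[130:290,175:275],None,fx=3.7,fy=3.7,interpolation=cv2.INTER_CUBIC)
s=cv2.imread("pics/scene0.png")
b=cv2.resize(s[150:290,210:360],None,fx=4,fy=4,interpolation=cv2.INTER_CUBIC)
cv2.imwrite("pics/t_ref.png",a);cv2.imwrite("pics/s_z.png",b)
E
```

```text
(no output)
```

View pics/t_tray.png

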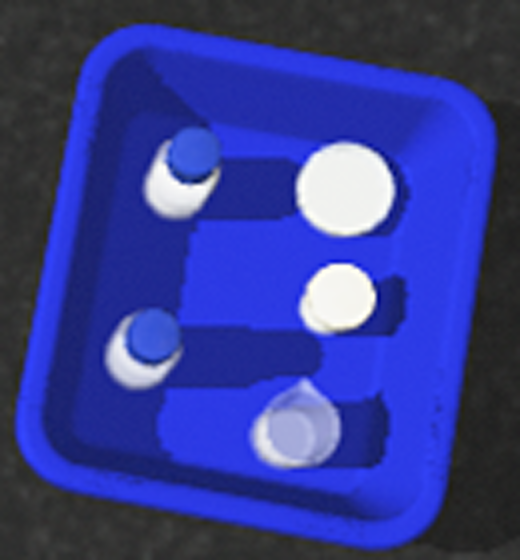

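View pics/t_ref.png

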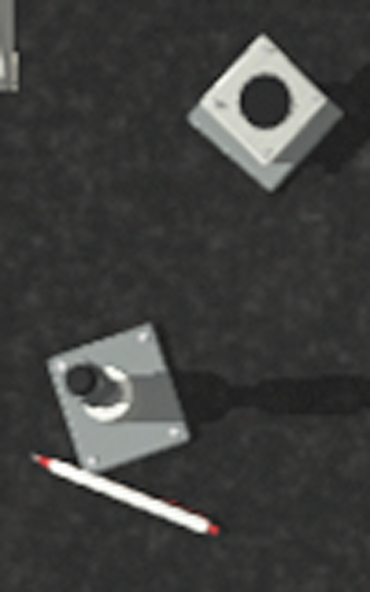

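View pics/s_z.png

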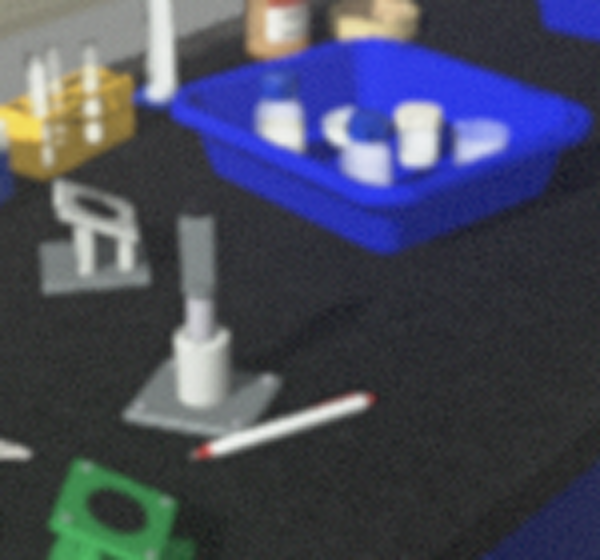

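```bash
cat > h.py <<'E'
import numpy as np,cv2,pickle
from scipy.spatial.transform import Rotation as R
def cam(c,st=None):
    K=np.array(c["camera_matrix"]);d=np.array(c["dist_coeffs"])
    if "mount" in c:
        T=np.eye(4);T[:3,:3]=R.from_euler('xyz',st["ee_rot"]).as_matrix();T[:3,3]=st["ee_pos"]
        M=T@np.array(c["mount"]);return K,d,M[:3,:3],M[:3,3]
    return K,d,R.from_euler('xyz',c["rotation"]).as_matrix(),np.array(c["eye"])
def ray(cm,uv):
    K,d,Rm,e=cm
    p=cv2.undistortPoints(np.array([[uv]],float),K,d)[0,0]
    return e,Rm@np.array([p[0],p[1],1])
def onz(cm,uv,z):
    e,v=ray(cm,uv);return e+v*(z-e[2])/v[2]
def proj(cm,P):
    K,d,Rm,e=cm
    Q=(np.atleast_2d(P)-e)@Rm
    return cv2.projectPoints(Q.reshape(-1,1,3),np.zeros(3),np.zeros(3),K,d)[0][:,0]
def tri(l):
    A=0;b=0
    for cm,uv in l:
        e,v=ray(cm,uv);v=v/np.linalg.norm(v);M=np.eye(3)-np.outer(v,v);A=A+M;b=b+M@e
    return np.linalg.solve(A,b)
E
python3 - <<'E'
from h import *
t=cam(pickle.load(open("top0.pkl","rb")));s=cam(pickle.load(open("scene0.pkl","rb")))
T=lambda x,y,f,ox,oy:((x+.5)/f-.5+ox,(y+.5)/f-.5+oy)
r=lambda x,y:T(x,y,3.7,175,130); tr=lambda x,y:T(x,y,4,290,115); sc=lambda x,y:T(x,y,4,210,150)
print("dish",onz(t,tr(345,188),.018))
print("disc",onz(t,r(265,101),.055), "tri",tri([(t,r(265,101)),(s,sc(98,207))]))
print("tail",onz(t,r(81,380),.16),"tri",tri([(t,r(81,380)),(s,sc(198,218))]))
print("stand",onz(t,r(120,397.5),.008))
for p in [(264,35),(343,113),(267,165),(190,117)]: print("pl",onz(t,r(*p),.055))
for p in [(150,324),(189,436),(94,470),(48,360)]: print("st",onz(t,r(*p),.008))
for n,p,z in (("bn",(152,335),.097),("bf",(194,154),.099),("pot",(340,297),.051),("beak",(305,423),.063)): print(n,onz(t,tr(*p),z))
for p in [(110,30),(470,85),(410,535),(35,490)]: print("tray",onz(t,tr(*p),.075))
E
```

```text
dish [ 0.62352869 -0.16145299  0.018     ]
disc [0.61780684 0.18487613 0.055     ] tri [0.61751373 0.18411395 0.05137815]
tail [0.40755604 0.28458702 0.16      ] tri [0.40779105 0.28685681 0.14233501]
stand [0.4090369 0.2847424 0.008    ]
pl [0.66611896 0.18734447 0.055     ]
pl [0.61044078 0.12949687 0.055     ]
pl [0.57156405 0.18178764 0.055     ]
pl [0.60487504 0.23744942 0.055     ]
st [0.46276933 0.26568909 0.008     ]
st [0.38284935 0.2339353  0.008     ]
st [0.35681707 0.30071498 0.008     ]
st [0.43466812 0.33810701 0.008     ]
bn [ 0.50581761 -0.02319193  0.097     ]
bf [ 0.62108019 -0.04825059  0.099     ]
pot [ 0.542053   -0.14972503  0.051     ]
beak [ 0.45794444 -0.12419859  0.063     ]
tray [0.70964554 0.0028768  0.075     ]
tray [ 0.67805473 -0.22840557  0.075     ]
tray [ 0.38843656 -0.18585176  0.075     ]
tray [0.4099361  0.04600733 0.075     ]
```

```bash
cat >> h.py <<'E'
def delta(st,p,Rt=None):
    R0=R.from_euler('xyz',st["ee_rot"]);
    sh=R0.inv().apply(np.array(p)-st["ee_pos"])
    rv=np.zeros(3) if Rt is None else np.degrees((R0.inv()*Rt).as_rotvec())
    print("turn",np.round(rv,2),"shift",np.round(sh,4))
def down(yaw): return R.from_euler('xyz',[np.pi,0,yaw])
def look(n,tag):
    from bench import r
    st=r.get_state();c=r.capture(n);cv2.imwrite(f"pics/{tag}.png",c["pixels"]);pickle.dump((c,st),open(tag+".pkl","wb"));return c,st
E
python3 - <<'E'
from h import *
from bench import r
st=r.get_state()
delta(st,[.30,-.42,.40],down(.0))
delta(st,[.51,-.16,.40],down(0))
E
```

```text
turn [-1.000e-01  2.000e-02  2.411e+01] shift [ 0.1023 -0.1188 -0.1695]
turn [-1.000e-01  2.000e-02  2.411e+01] shift [ 0.4002 -0.2703 -0.1692]
```

Request:
{"method": "send_rows", "body": {"series": [[0,0,12,0.05,-0.06,-0.17,-1],[0,0,24,0.1,-0.12,-0.17,-1],[0,0,24,0.1,-0.12,-0.17,-1],[0,0,24,0.1,-0.12,-0.17,-1],[0,0,24,0.1,-0.12,-0.17,-1],[0,0,24,0.4,-0.27,-0.17,-1],[0,0,24,0.4,-0.27,-0.17,-1],[0,0,24,0.4,-0.27,-0.17,-1]]}}

```text
clock: 0.95
ee_pos: [0.3932, -0.3026, 0.4015]
ee_rot: [3.141, -0.001, 0.001]
contact_force: [0.2, -0.4, -0.1]
opening: 1.0
```

```bash
python3 - <<'E'
from h import *
from bench import r
st=r.get_state();print(st)
delta(st,[.51,-.16,.40],down(0))
E
```

```text
{'clock': 0.95, 'joint_pos': array([-7.43797764e-01, -5.86904116e-02,  1.70578288e+00,  1.30486028e-04,
        1.49356261e+00,  8.26248701e-01]), 'qvel': array([ 1.01225902, -0.00673485,  0.01746977,  0.0014748 , -0.00809637,
        0.99468221]), 'effort': array([ -4.22021359, -29.25646484, -30.03235102,  -0.04398291,
         0.27113406,  -0.66856842]), 'ee_pos': array([ 0.39317551, -0.3025849 ,  0.4015461 ]), 'ee_rot': array([ 3.14105299e+00, -7.77654151e-04,  7.40065367e-04]), 'contact_force': array([ 0.24091703, -0.35709972, -0.06295711]), 'ft_torque': array([ 0.01984611, -0.02179205,  0.00985585]), 'opening': 1.0004398137284174}
turn [ 0.03 -0.04  0.04] shift [ 0.1169 -0.1425  0.0016]
```

Request:
{"method": "send_rows", "body": {"series": [[0,0,0,0.117,-0.142,0,-1],[0,0,0,0.117,-0.142,0,-1],[0,0,0,0.117,-0.142,0,-1],[0,0,0,0.117,-0.142,0,-1],[0,0,0,0.117,-0.142,0,-1],[0,0,0,0.117,-0.142,0,-1]]}}

```text
clock: 1.55
ee_pos: [0.5092, -0.1614, 0.4007]
ee_rot: [3.141, 0.002, 0.004]
contact_force: [0.4, -0.9, 1.1]
opening: 1.002
```

```bash
python3 - <<'E'
from h import *
c,st=look("wrist","w1")
print(st["ee_pos"],st["ee_rot"],st["qvel"])
delta(st,[.50,.22,.40],down(.35))
cm=cam(c,st);print(proj(cm,[.6235,-.1615,.018]))
E
```

```text
[ 0.5092229  -0.16135367  0.40071913] [3.14129858e+00 1.51592258e-03 3.90056606e-03] [-0.0377581  -0.00948466  0.00819207 -0.00451353  0.00215747  0.00024376]
turn [  0.     0.09 -19.83] shift [-0.0077 -0.3814  0.0006]
[[278.42242012  72.35525085]]
```

View pics/w1.png

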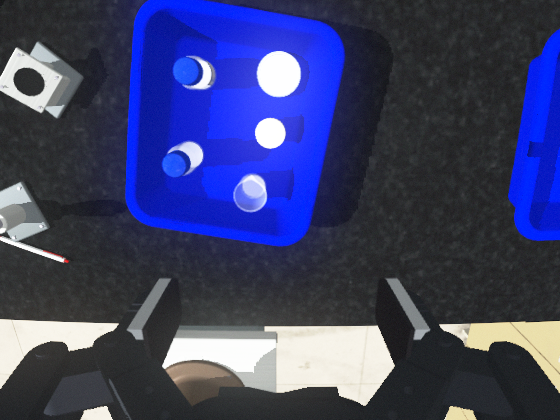

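Request:
{"method": "send_rows", "body": {"series": [[0,0,-5,-0.008,-0.381,0,-1],[0,0,-10,-0.008,-0.381,0,-1],[0,0,-20,-0.008,-0.381,0,-1],[0,0,-20,-0.008,-0.381,0,-1],[0,0,-20,-0.008,-0.381,0,-1],[0,0,-20,-0.008,-0.381,0,-1],[0,0,-20,-0.008,-0.381,0,-1],[0,0,-20,-0.008,-0.381,0,-1]]}}

```text
clock: 2.4
ee_pos: [0.5003, 0.2204, 0.4013]
ee_rot: [-3.141, -0.0, 0.351]
contact_force: [-0.4, -0.6, -0.5]
opening: 1.002
```

Request:
{"method": "send_rows", "body": {"series": [[0,0,0,0,0,0,-1],[0,0,0,0,0,0,-1],[0,0,0,0,0,0,-1]]}}

```text
clock: 2.7
ee_pos: [0.5009, 0.2171, 0.4013]
ee_rot: [3.141, 0.0, 0.349]
contact_force: [-1.0, -0.2, -0.9]
opening: 1.0
```

```bash
python3 - <<'E'
from h import *
c,st=look("wrist","w2")
print(st["ee_pos"],st["ee_rot"],st["qvel"],st["joint_pos"])
cm=cam(c,st);print(proj(cm,[[.6177,.1845,.055],[.4077,.2848,.16],[.409,.2847,.008]]))
p=c["pixels"]
E
```

```text
[0.5008704  0.21713763 0.4012709 ] [3.14068759e+00 3.37862740e-04 3.48597181e-01] [-0.00695374 -0.00274089  0.00076361  0.00555082 -0.00081561  0.00372278] [ 3.29829053e-01  4.61135762e-02  1.60211384e+00 -9.13962586e-04
  1.49368609e+00  1.55209860e+00]
[[330.66860421  83.51738412]
 [197.77483293 225.47716819]
 [218.76368338 190.99765144]]
```

View pics/w2.png

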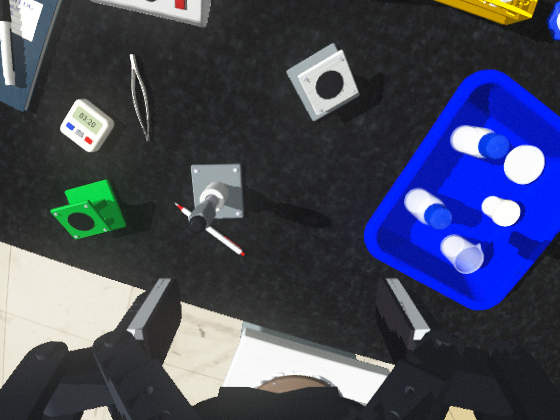

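```bash
python3 - <<'E'
import cv2,numpy as np
t=cv2.imread("pics/w2.png")
a=cv2.resize(t[35:135,275:370],None,fx=5.5,fy=5.5,interpolation=cv2.INTER_CUBIC)
b=cv2.resize(t[155:245,180:260],None,fx=6,fy=6,interpolation=cv2.INTER_CUBIC)
cv2.imwrite("pics/w2a.png",a);cv2.imwrite("pics/w2b.png",b)
E
```

```text
(no output)
```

View pics/w2a.png

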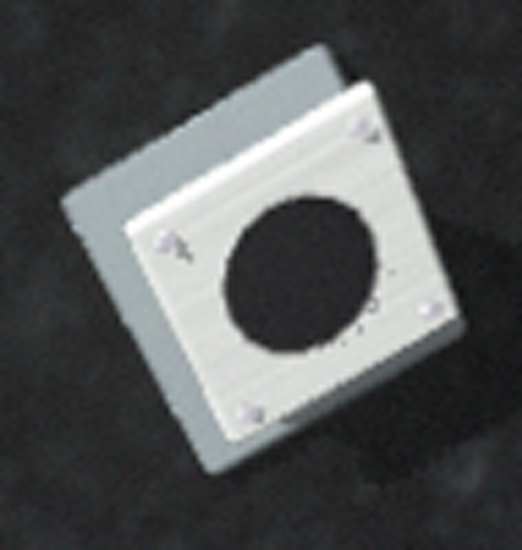

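View pics/w2b.png

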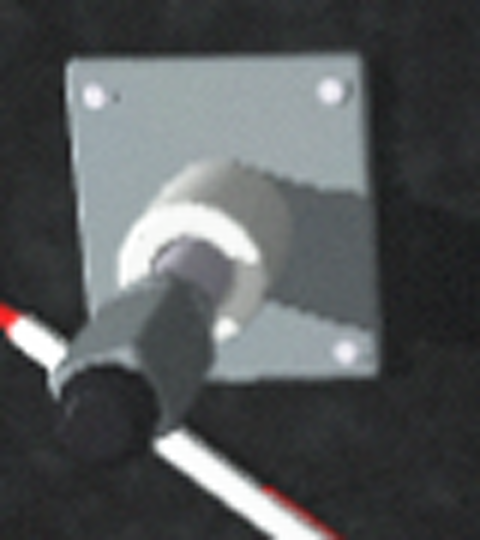

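```bash
python3 - <<'E'
from h import *
from scipy.optimize import least_squares
c,st=pickle.load(open("w2.pkl","rb"));w=cam(c,st)
t=cam(pickle.load(open("top0.pkl","rb")));s=cam(pickle.load(open("scene0.pkl","rb")))
T=lambda x,y,f,ox,oy:((x+.5)/f-.5+ox,(y+.5)/f-.5+oy)
wc=np.array([T(*p,5.5,275,35) for p in [(128,240),(376,95),(460,318),(230,440)]]); wd=T(301,274,5.5,275,35)
r=lambda x,y:T(x,y,3.7,175,130); sc=lambda x,y:T(x,y,4,210,150)
td=r(265,101); sd=sc(98,207)
tc=np.array([r(*p) for p in [(264,35),(343,113),(267,165),(190,117)]])
sq=np.array([[-33,-33],[33,-33],[33,33],[-33,33]])/1000.
def pose(q):
    return R.from_euler('z',q[3])*R.from_euler('y',np.radians(25)),q[:3]
for tag,uset in (("w",0),("w+t",1)):
  for y0 in range(0,360,90):
    best=None
    for rev in range(4):
        order=np.roll(sq[::-1],rev,axis=0)
        def f(q):
            Rr,p=pose(q)
            P=Rr.apply(np.c_[order,np.zeros(4)])+p
            e=[proj(w,P)-wc, proj(w,p)-wd,(proj(s,p)-sd)*uset,(proj(t,p)-td)*uset]
            return np.r_[np.concatenate(e).ravel(),(p[2]-.055)/.0005]
        for yy in (0.4,1.2):
            o=least_squares(f,[.618,.185,.055,np.radians(y0)+yy])
            if best is None or o.cost<best.cost: best=o
    Rr,p=pose(best.x)
    print(tag,y0,best.cost,best.x[:3],np.degrees(best.x[3])%360,"n",Rr.apply([0,0,1]))
    print(np.round(f(best.x),1))
for n,cm,uv in (("t",t,td),("w",w,wd)): print(n,onz(cm,uv,.055))
# top view edges of plate on plane
E
```

```text
w 0 5.175331698683103 [0.61512872 0.18560301 0.05491998] 229.7531879514982 n [-0.27304585 -0.32257117  0.90630779]
[ 60.8  14.7 -26.1  64.9 -60.8 -15.6  26.4 -64.3  -0.1   0.7  -0.   -0.
  -0.    0.   -0.2]
w 90 5.175331698683411 [0.61512872 0.18560301 0.05491998] 229.75318762223446 n [-0.27304585 -0.32257117  0.90630779]
[ 60.8  14.7 -26.1  64.9 -60.8 -15.6  26.4 -64.3  -0.1   0.7  -0.   -0.
  -0.    0.   -0.2]
w 180 5.175331698684189 [0.61512872 0.18560301 0.05491998] 229.75318973979418 n [-0.27304584 -0.32257118  0.90630779]
[ 60.8  14.7 -26.1  64.9 -60.8 -15.6  26.4 -64.3  -0.1   0.7  -0.   -0.
  -0.    0.   -0.2]
w 270 5.1753316986831415 [0.61512872 0.18560301 0.05491998] 229.75318898281753 n [-0.27304584 -0.32257118  0.90630779]
[ 60.8  14.7 -26.1  64.9 -60.8 -15.6  26.4 -64.3  -0.1   0.7  -0.   -0.
  -0.    0.   -0.2]
w+t 0 6.059532601243531 [0.61520464 0.18555734 0.0548805 ] 229.7582223079011 n [-0.2730175  -0.32259516  0.90630779]
[ 60.8  14.7 -26.1  64.8 -60.7 -15.6  26.4 -64.4  -0.1   0.6  -0.4  -0.8
  -0.3   1.   -0.2]
w+t 90 6.059532601243694 [0.61520464 0.18555734 0.0548805 ] 229.758221976801 n [-0.2730175  -0.32259516  0.90630779]
[ 60.8  14.7 -26.1  64.8 -60.7 -15.6  26.4 -64.4  -0.1   0.6  -0.4  -0.8
  -0.3   1.   -0.2]
w+t 180 6.059532601244433 [0.61520464 0.18555734 0.0548805 ] 229.75822408876334 n [-0.27301749 -0.32259517  0.90630779]
[ 60.8  14.7 -26.1  64.8 -60.7 -15.6  26.4 -64.4  -0.1   0.6  -0.4  -0.8
  -0.3   1.   -0.2]
w+t 270 6.059532601243439 [0.61520464 0.18555734 0.0548805 ] 229.75822330535965 n [-0.2730175  -0.32259517  0.90630779]
[ 60.8  14.7 -26.1  64.8 -60.7 -15.6  26.4 -64.4  -0.1   0.6  -0.4  -0.8
  -0.3   1.   -0.2]
t [0.61780684 0.18487613 0.055     ]
w [0.61600605 0.18576669 0.055     ]
```

```bash
python3 - <<'E'
from h import *
from bench import r
st=r.get_state()
delta(st,[.4085,.285,.25],down(.35))
E
```

```text
turn [ 0.04  0.01 -0.1 ] shift [-0.0637 -0.0954  0.1513]
```

Request:
{"method": "send_rows", "body": {"series": [[0,0,0,-0.064,-0.095,0.151,-1],[0,0,0,-0.064,-0.095,0.151,-1],[0,0,0,-0.064,-0.095,0.151,-1],[0,0,0,-0.064,-0.095,0.151,-1],[0,0,0,-0.064,-0.095,0.151,-1],[0,0,0,-0.064,-0.095,0.151,-1],[0,0,0,-0.064,-0.095,0.151,-1]]}}

```text
clock: 3.45
ee_pos: [0.4103, 0.2861, 0.2526]
ee_rot: [-3.141, -0.005, 0.349]
contact_force: [0.0, -0.3, 0.0]
opening: 1.003
```

```bash
python3 - <<'E'
from h import *
c,st=look("wrist","w3")
print(st["ee_pos"],st["ee_rot"],st["qvel"])
cm=cam(c,st);print(proj(cm,[[.4077,.2848,.16],[.409,.2847,.008]]))
cv2.imwrite("pics/w3a.png",cv2.resize(c["pixels"][140:290,200:350],None,fx=4,fy=4,interpolation=cv2.INTER_CUBIC))
E
```

```text
[0.41034711 0.28613136 0.25261469] [-3.1414567  -0.00470896  0.3493358 ] [-0.00315099 -0.00272163 -0.01453339  0.00514153  0.00020754  0.00292077]
[[278.65037722 219.99534973]
 [278.9564082  174.03825031]]
```

View pics/w3a.png

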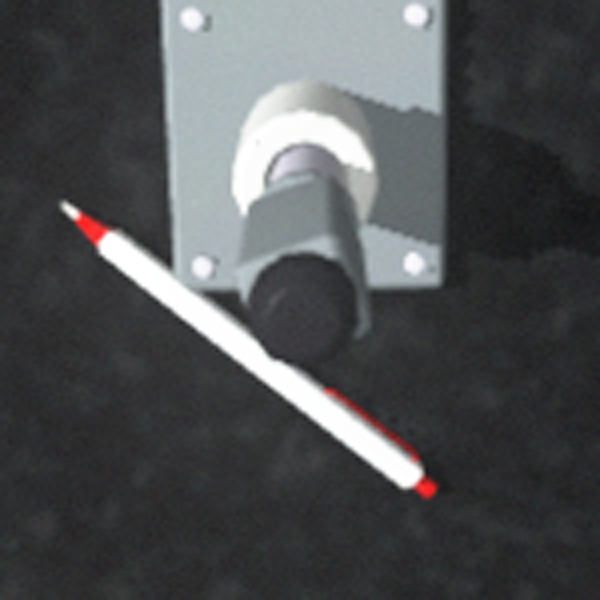

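View pics/w3.png

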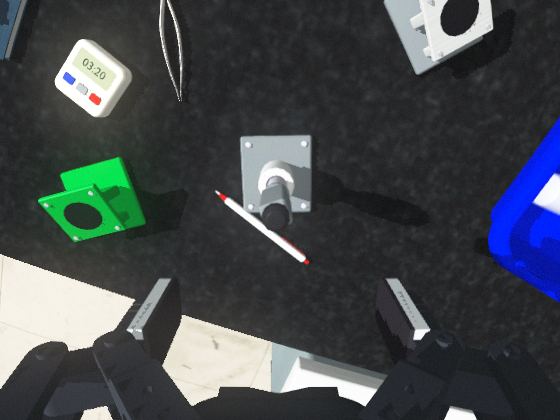

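```bash
python3 - <<'E'
from h import *
from scipy.optimize import least_squares
c,st=pickle.load(open("w3.pkl","rb"));w=cam(c,st)
px=lambda x,y:np.array([(x+.5)/4-.5+200,(y+.5)/4-.5+140])
print("tail",onz(w,px(303,308),.16))
t=cam(pickle.load(open("top0.pkl","rb")))
ob=[(px(238,266),0,.149),(px(344,240),1,.149),(px(369,330),2,.149),(px(251,194),0,.097),(px(333,178),1,.097)]
def f(q):
    e=[]
    for uv,k,z in ob:
        a=q[2]-k*np.pi/2
        e.append(proj(w,[q[0]+.01556*np.cos(a),q[1]+.01556*np.sin(a),z])[0]-uv)
    e.append(proj(w,[q[0],q[1],.16])[0]-px(303,308))
    return np.concatenate(e)
for a0 in (0.5,1.1,1.6):
    o=least_squares(f,[.408,.286,a0]);print(o.x,o.cost,"face yaw deg",np.degrees(o.x[2])-45);
print(np.round(f(o.x),1))
im=cv2.imread("pics/w3.png")[140:290,200:350];im=cv2.resize(im,None,fx=4,fy=4,interpolation=cv2.INTER_CUBIC)
for z in (.097,.149):
    P=[[o.x[0]+.01556*np.cos(o.x[2]+k*np.pi/2),o.x[1]+.01556*np.sin(o.x[2]+k*np.pi/2),z] for k in range(4)]
    q=((proj(w,P)-[200,140]+.5)*4-.5).astype(np.int32);cv2.polylines(im,[q],True,(0,255,255),1)
cv2.imwrite("pics/w3b.png",im)
# tube
th=np.linspace(0,6.28,60)
st_c=[px(*p) for p in [(160,-1)]]
E
```

```text
tail [0.40931135 0.28789926 0.16      ]
[0.40699015 0.28703086 1.40507749] 19.86391206865443 face yaw deg 35.505009785152396
[0.40699015 0.28703087 1.40507681] 19.863912070375516 face yaw deg 35.5049711795797
[0.40699016 0.28703085 1.40508041] 19.863912068187553 face yaw deg 35.50517719619508
[-1.8 -0.9  0.2 -2.   1.5  2.4 -1.7 -0.3  1.7 -2.7  0.   3.2]
```

View pics/w3b.png

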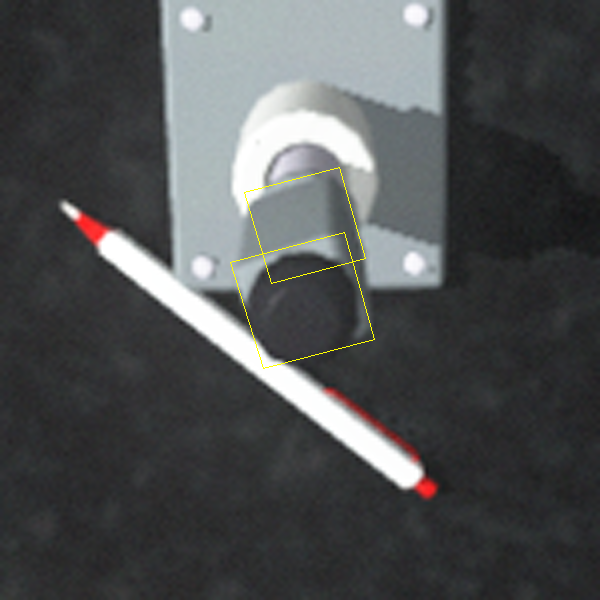

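```bash
python3 - <<'E'
from h import *
from bench import r
st=r.get_state()
delta(st,[.4083,.2865,.185],down(np.radians(35.5)))
c,s2=pickle.load(open("w2.pkl","rb"));w=cam(c,s2)
print("tail w2",onz(w,((110.5)/6-.5+180,412.5/6-.5+155),.16))
E
```

```text
turn [  0.02  -0.29 -15.49] shift [-0.0023 -0.0009  0.0678]
tail w2 [0.41049036 0.28540722 0.16      ]
```

Request:
{"method": "send_rows", "body": {"series": [[0,-0.3,-8,-0.002,-0.001,0.035,-1],[0,-0.3,-15.5,-0.002,-0.001,0.068,-1],[0,-0.3,-15.5,-0.002,-0.001,0.068,-1],[0,-0.3,-15.5,-0.002,-0.001,0.068,-1],[0,-0.3,-15.5,-0.002,-0.001,0.068,-1]]}}

```text
clock: 4.0
ee_pos: [0.4078, 0.2874, 0.1848]
ee_rot: [-3.141, 0.0, 0.619]
contact_force: [-1.0, -0.1, 0.2]
opening: 0.998
```

```bash
python3 - <<'E'
from h import *
c,st=look("wrist","w4")
print(st["ee_pos"],st["ee_rot"],st["qvel"])
cm=cam(c,st);print(proj(cm,[[.4083,.2865,.16],st["ee_pos"]]))
cv2.imwrite("pics/w4a.png",cv2.resize(c["pixels"][180:340,190:390],None,fx=4,fy=3.75,interpolation=cv2.INTER_CUBIC))
E
```

```text
[0.40781613 0.28736548 0.18484682] [-3.14139765e+00  4.64511352e-04  6.18949987e-01] [ 0.00520161 -0.00698603 -0.00031404  0.00023642 -0.00561809 -0.00904571]
[[280.08514671 257.55896354]
 [278.23453137 280.93183411]]
```

View pics/w4a.png

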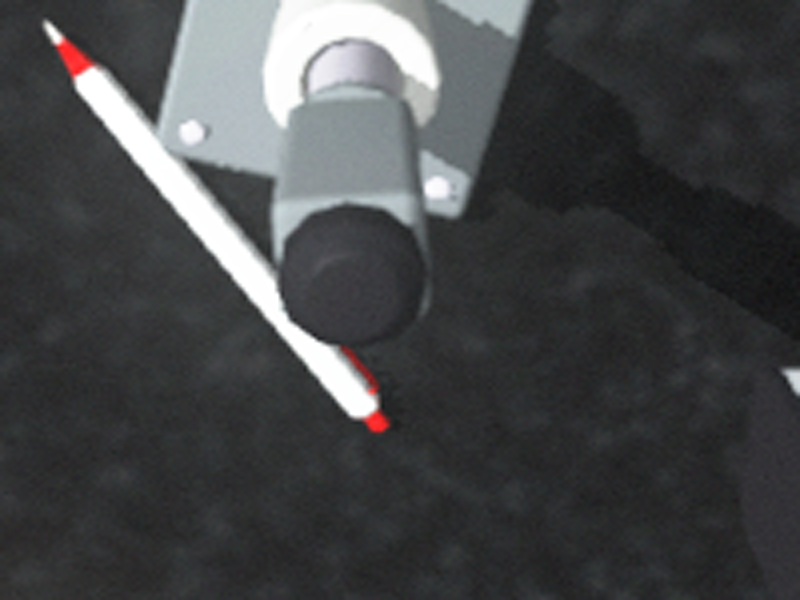

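```bash
python3 - <<'E'
from h import *
c,st=pickle.load(open("w4.pkl","rb"));cm=cam(c,st)
R0=R.from_euler('xyz',st["ee_rot"])
th=np.linspace(0,6.28,100)
im=cv2.resize(c["pixels"][180:340,190:390],None,fx=4,fy=4,interpolation=cv2.INTER_CUBIC)
best=None
P0=st["ee_pos"]+R0.apply([0.0015,0,0])
def q(P): return ((proj(cm,P)-[190,180]+.5)*4-.5).astype(np.int32)
for z,rad in ((.149,.0105),(.158,.0105),(.056,.0185),(.056,.011)):
    cv2.polylines(im,[q(np.c_[P0[0]+rad*np.cos(th),P0[1]+rad*np.sin(th),0*th+z])],True,(0,255,255),1)
for z in (.097,.149):
    a=st["ee_rot"][2]+.785-.05
    cv2.polylines(im,[q([[P0[0]+.01556*np.cos(a+k*np.pi/2),P0[1]+.01556*np.sin(a+k*np.pi/2),z] for k in range(4)])],True,(0,0,255),1)
print(P0)
cv2.imwrite("pics/w4b.png",im)
E
```

```text
[0.40903786 0.28823575 0.18484612]
```

View pics/w4b.png

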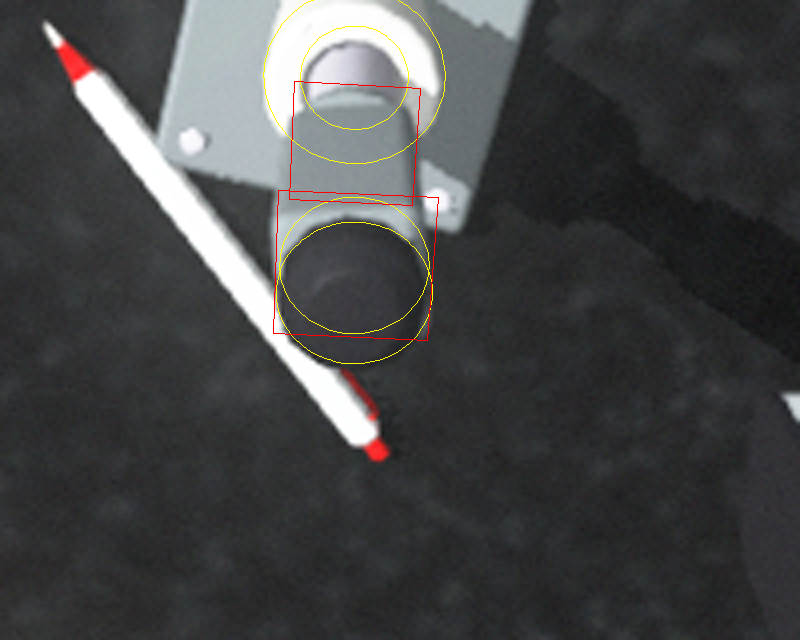

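Request:
{"method": "send_rows", "body": {"series": [[0,0,-3,0,0,0.02,-1],[0,0,-3,0,0,0.04,-1],[0,0,-3,0,0,0.06,-1],[0,0,-3,0,0,0.08,-1],[0,0,-3,0,0,0.08,-1],[0,0,-3,0,0,0.08,-1]]}}

```text
clock: 4.65
ee_pos: [0.4062, 0.2869, 0.1035]
ee_rot: [-3.141, 0.003, 0.673]
contact_force: [0.8, 0.1, -0.2]
opening: 1.0
```

```bash
python3 - <<'E'
from h import *
c,st=look("wrist","w5")
print(st["ee_pos"],st["ee_rot"],st["qvel"],st["contact_force"])
E
```

```text
[0.40618002 0.28694017 0.10353341] [-3.14087497  0.00334868  0.6733917 ] [ 0.00023395 -0.01506953 -0.01467472 -0.00102144 -0.0065486  -0.00189931] [ 0.75518096  0.14191651 -0.18113047]
```

View pics/w5.png

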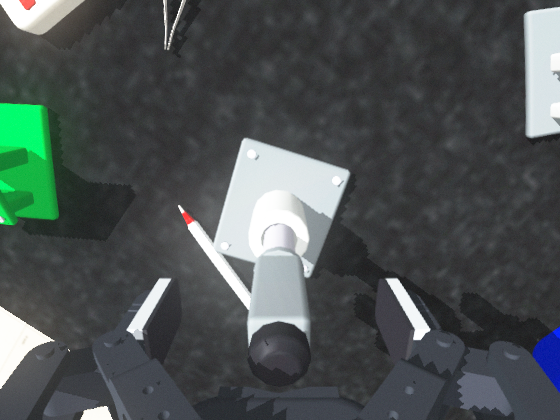

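Request:
{"method": "send_rows", "body": {"series": [[0,0,0,0,0,0,1],[0,0,0,0,0,0,1],[0,0,0,0,0,0,1],[0,0,0,0,0,0,1],[0,0,0,0,0,0,1],[0,0,0,0,0,0,1],[0,0,0,0,0,0,1],[0,0,0,0,0,0,1]]}}

```text
clock: 5.5
ee_pos: [0.4056, 0.2865, 0.1027]
ee_rot: [-3.141, 0.004, 0.674]
contact_force: [0.7, -0.9, 4.3]
opening: 0.252
```

```bash
python3 - <<'E'
from h import *
c,st=look("wrist","w6")
print(st)
E
```

```text
{'clock': 5.5, 'joint_pos': array([5.27222984e-01, 2.36597213e-01, 2.02298293e+00, 4.37619699e-05,
       8.86535243e-01, 1.42404676e+00]), 'qvel': array([-0.00032252,  0.00076972, -0.00037826, -0.00031388, -0.00060335,
        0.00045006]), 'effort': array([ 2.87452871e-01, -3.09472740e+01, -2.09188020e+01,  1.90549660e-01,
       -1.39003540e-01, -6.43425446e-04]), 'ee_pos': array([0.40563372, 0.28650457, 0.10268222]), 'ee_rot': array([-3.1408979 ,  0.00446918,  0.67394637]), 'contact_force': array([ 0.67351118, -0.88111716,  4.26067453]), 'ft_torque': array([-0.18293786, -0.01617436,  0.00195767]), 'opening': 0.25225402928038854}
```

View pics/w6.png

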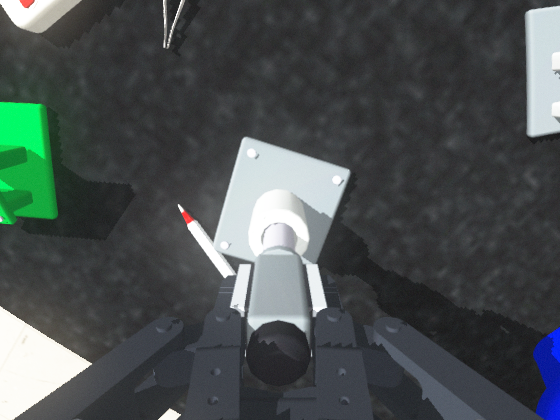

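```bash
python3 - <<'E'
from h import *
from bench import r
st=r.get_state()
delta(st,st["ee_pos"]+[0,0,.13])
E
```

```text
turn [0. 0. 0.] shift [-6.0e-04 -1.0e-04 -1.3e-01]
```

Request:
{"method": "send_rows", "body": {"series": [[0,0,0,0,0,-0.008,1],[0,0,0,0,0,-0.02,1],[0,0,0,0,0,-0.04,1],[0,0,0,0,0,-0.06,1],[0,0,0,0,0,-0.09,1],[0,0,0,0,0,-0.12,1],[0,0,0,0,0,-0.13,1],[0,0,0,0,0,-0.13,1]]}}

```text
clock: 6.35
ee_pos: [0.4067, 0.2873, 0.2342]
ee_rot: [-3.141, 0.001, 0.674]
contact_force: [0.6, 0.4, -0.9]
opening: 0.25
```

```bash
python3 - <<'E'
from h import *
c,st=look("wrist","w7")
print(st["ee_pos"],st["ee_rot"],st["contact_force"],st["opening"])
c,st=look("scene","s7")
cv2.imwrite("pics/s7z.png",cv2.resize(c["pixels"][110:290,180:360],None,fx=3.3,fy=3.3,interpolation=cv2.INTER_CUBIC))
E
```

```text
[0.40673366 0.28734953 0.23422797] [-3.14102383e+00  1.18668835e-03  6.73915426e-01] [ 0.60358224  0.39163344 -0.94827016] 0.24992156994075676
```

View pics/w7.png

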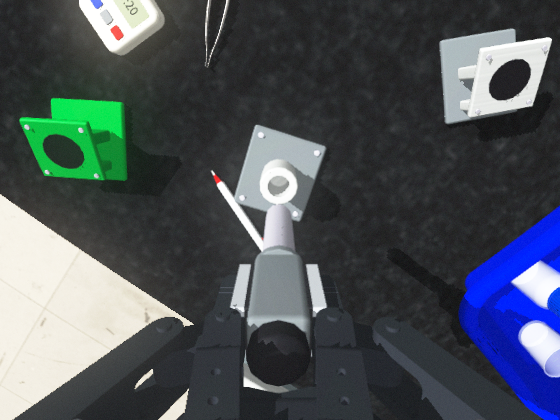

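View pics/s7z.png

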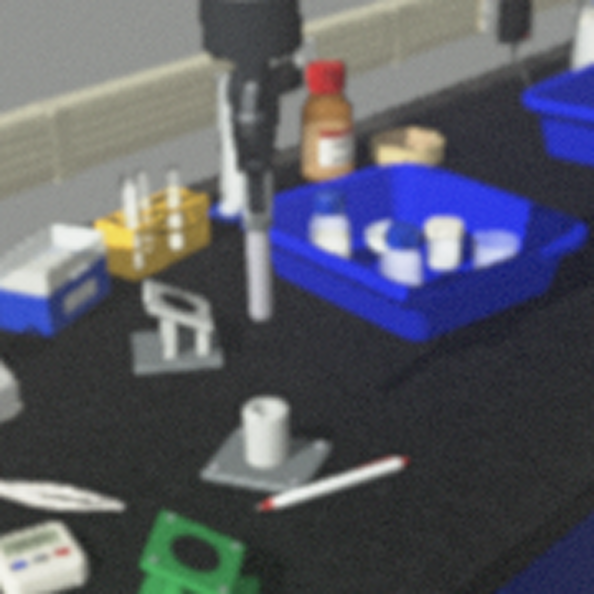

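```bash
python3 - <<'E'
from h import *
c,st=pickle.load(open("w7.pkl","rb"));cm=cam(c,st)
R0=R.from_euler('xyz',st["ee_rot"]);th=np.linspace(0,6.28,100)
im=cv2.resize(c["pixels"][180:400,220:340],None,fx=4,fy=2.7,interpolation=cv2.INTER_CUBIC)
im=cv2.resize(c["pixels"][180:390,220:340],None,fx=2.8,fy=2.8,interpolation=cv2.INTER_CUBIC)
def draw(im,off,tilt,color):
  for z,rad in ((.091,.009),(.013,.009),(-.057,.0105),(-.046,.0105)):
    P=np.c_[off[0]+tilt[0]*(z+.02)+rad*np.cos(th),off[1]+tilt[1]*(z+.02)+rad*np.sin(th),0*th+z]
    q=((proj(cm,R0.apply(P)+st["ee_pos"])-[220,180]+.5)*2.8-.5).astype(np.int32);cv2.polylines(im,[q],True,color,1)
im2=im.copy()
draw(im2,(0,0),(0,0),(0,255,0))
cv2.imwrite("pics/w7b.png",np.hstack([im,im2]))
E
```

```text
(no output)
```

View pics/w7b.png

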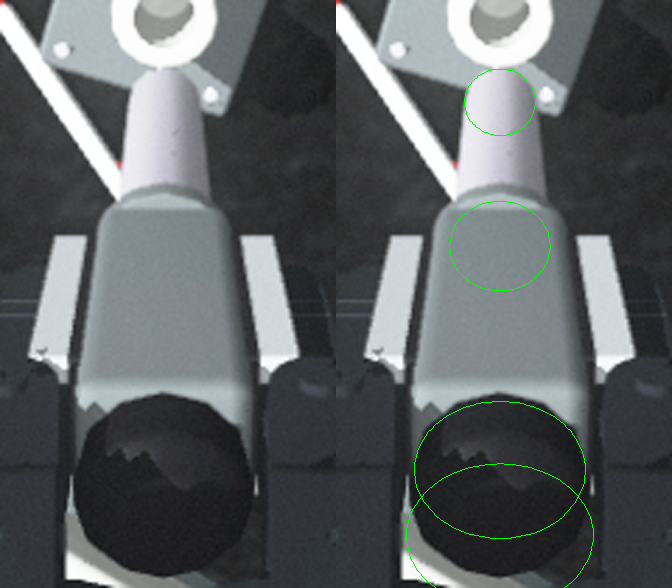

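```bash
cat >> h.py <<'E'
D=np.array([.616,.1855,.055]); yn=np.radians(229.75)
N=np.array([np.sin(np.radians(25))*np.cos(yn),np.sin(np.radians(25))*np.sin(yn),np.cos(np.radians(25))])
def align(st,zt):
    R0=R.from_euler('xyz',st["ee_rot"]);z0=R0.apply([0,0,1]);a=np.cross(z0,zt);s=np.linalg.norm(a)
    return R.from_rotvec(a/s*np.arctan2(s,z0@zt))*R0
E
python3 - <<'E'
from h import *
from bench import r
st=r.get_state()
delta(st,D+N*.186,align(st,-N)); print(D+N*.186)
E
```

```text
turn [ 4.76 24.94 -0.  ] shift [0.0251 0.2256 0.0071]
[0.56521013 0.12550459 0.22357325]
```

Request:
{"method": "send_rows", "body": {"series": [[1,5,0,0.005,0.03,-0.01,1],[1.6,8.3,0,0.01,0.07,-0.01,1],[2.5,13,0,0.015,0.115,-0.01,1],[3.5,18,0,0.02,0.16,0,1],[4.2,22,0,0.025,0.2,0.007,1],[4.8,25,0,0.025,0.225,0.007,1],[4.8,25,0,0.025,0.225,0.007,1],[4.8,25,0,0.025,0.225,0.007,1]]}}

```text
clock: 7.25
ee_pos: [0.5641, 0.1257, 0.2222]
ee_rot: [-3.047, -0.426, 0.65]
contact_force: [-0.4, 0.8, -2.2]
opening: 0.247
```

Request:
{"method": "send_rows", "body": {"series": [[0,0,0,0,0,0,1],[0,0,0,0,0,0,1],[0,0,0,0,0,0,1]]}}

```text
clock: 7.55
ee_pos: [0.5653, 0.1277, 0.225]
ee_rot: [-3.051, -0.43, 0.656]
contact_force: [-0.4, 0.5, -1.7]
opening: 0.245
```

```bash
python3 - <<'E'
from h import *
c,st=look("wrist","w8")
print(st["clock"],st["ee_pos"],st["ee_rot"],st["joint_pos"],st["contact_force"],st["opening"])
cm=cam(c,st);print(proj(cm,[D,D+.05*N]))
z=R.from_euler('xyz',st["ee_rot"]).apply([0,0,1]);print("ang",np.degrees(np.arccos(-z@N)))
delta(st,D+N*.136,align(st,-N))
cv2.imwrite("pics/w8a.png",cv2.resize(c["pixels"][90:290,180:380],None,fx=3,fy=3,interpolation=cv2.INTER_CUBIC))
E
```

```text
7.55 [0.56527511 0.12772251 0.22497905] [-3.05110163 -0.43048789  0.6557867 ] [-0.03960515  0.0654053   2.00220695  0.46375869  0.84864819  0.58520434] [-0.38819375  0.45557878 -1.67600684] 0.24523690193017403
[[280.34025449 186.26742914]
 [280.60435167 200.88707183]]
ang 0.17508801348096942
turn [-0.07 -0.16 -0.  ] shift [-0.002   0.0018  0.0505]
```

View pics/w8a.png

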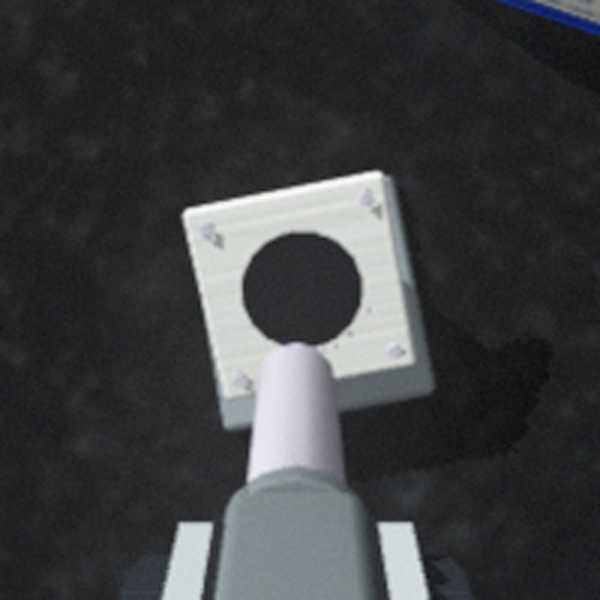

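Request:
{"method": "send_rows", "body": {"series": [[0,-0.1,0,-0.002,0.002,0.013,1],[0,-0.1,0,-0.002,0.002,0.026,1],[0,-0.1,0,-0.002,0.002,0.038,1],[0,-0.1,0,-0.002,0.002,0.05,1],[0,-0.1,0,-0.002,0.002,0.05,1],[0,-0.1,0,-0.002,0.002,0.05,1],[0,-0.1,0,-0.002,0.002,0.05,1]]}}

```text
clock: 8.3
ee_pos: [0.5797, 0.14, 0.179]
ee_rot: [-3.052, -0.429, 0.654]
contact_force: [-0.4, -0.3, -1.4]
opening: 0.252
```

```bash
python3 - <<'E'
from h import *
c,st=look("wrist","w9")
print(st["clock"],st["ee_pos"],st["ee_rot"],st["contact_force"],st["opening"])
cm=cam(c,st)
R0=R.from_euler('xyz',st["ee_rot"]);z=R0.apply([0,0,1]);print("ang",np.degrees(np.arccos(-z@N)))
delta(st,D+N*.136,align(st,-N))
im=cv2.resize(c["pixels"][90:290,180:380],None,fx=3,fy=3,interpolation=cv2.INTER_CUBIC)
th=np.linspace(0,6.28,100)
S=lambda P:((proj(cm,P)-[180,90]+.5)*3-.5).astype(np.int32)
u=np.cross(N,[0,0,1]);u/=np.linalg.norm(u);v=np.cross(N,u)
cv2.polylines(im,[S(D+.02*(np.cos(th)[:,None]*u+np.sin(th)[:,None]*v))],True,(0,0,255),1)
cv2.polylines(im,[S(R0.apply(np.c_[.009*np.cos(th),.009*np.sin(th),0*th+.091])+st["ee_pos"])],True,(0,255,0),1)
cv2.imwrite("pics/w9a.png",im)
c,st=look("top","t9");d,st=look("scene","s9")
cv2.imwrite("pics/s9z.png",cv2.resize(d["pixels"][120:240,190:310],None,fx=5,fy=5,interpolation=cv2.INTER_CUBIC))
E
```

```text
8.3 [0.57973224 0.14002433 0.17902699] [-3.05163396 -0.42948392  0.65387072] [-0.39115655 -0.33236787 -1.39503522] 0.2516241595184957
ang 0.11194148025495412
turn [ 0.01 -0.11  0.  ] shift [-0.0001 -0.0017  0.001 ]
```

View pics/w9a.png

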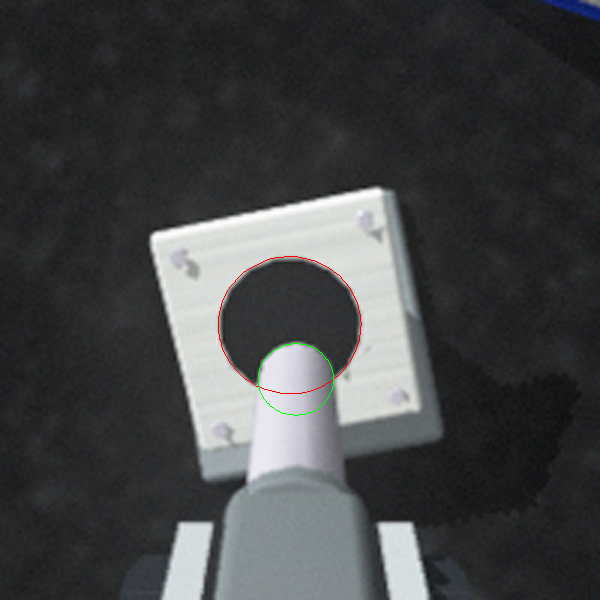

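View pics/s9z.png

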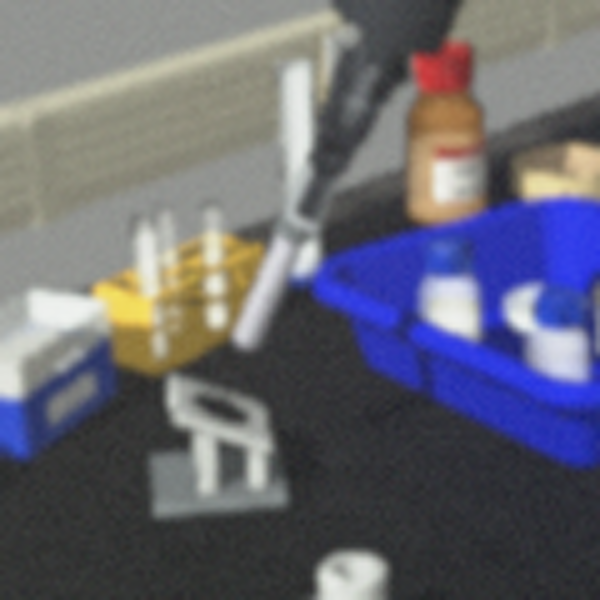

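Request:
{"method": "send_rows", "body": {"series": [[0,-0.1,0,0,-0.002,0.001,1],[0,-0.1,0,0,-0.002,0.001,1],[0,-0.1,0,0,-0.002,0.001,1],[0,-0.1,0,0,-0.002,0.001,1],[0,-0.1,0,0,-0.002,0.001,1],[0,-0.1,0,0,-0.002,0.001,1],[0,-0.1,0,0,-0.002,0.001,1],[0,-0.1,0,0,-0.002,0.001,1]]}}

```text
clock: 9.25
ee_pos: [0.5783, 0.1419, 0.1779]
ee_rot: [-3.051, -0.427, 0.654]
contact_force: [0.1, -0.1, -1.1]
opening: 0.251
```

```bash
python3 - <<'E'
from h import *
from bench import r
st=r.get_state();print(st["clock"],st["ee_pos"],st["ee_rot"])
delta(st,D+N*.136,align(st,-N))
E
```

```text
9.25 [0.578346   0.14192203 0.17792737] [-3.05125746 -0.42714844  0.65402419]
turn [-0.02  0.02 -0.  ] shift [ 0.0004  0.0005 -0.0003]
```

On target; hold.

Request:
{"method": "send_rows", "body": {"series": [[0,0,0,0,0,0,1],[0,0,0,0,0,0,1],[0,0,0,0,0,0,1],[0,0,0,0,0,0,1],[0,0,0,0,0,0,1],[0,0,0,0,0,0,1],[0,0,0,0,0,0,1],[0,0,0,0,0,0,1]]}}

```text
clock: 10.05
ee_pos: [0.5783, 0.1419, 0.1779]
ee_rot: [-3.051, -0.427, 0.654]
contact_force: [-0.9, -0.1, -0.9]
opening: 0.251
```

Request:
{"method": "send_rows", "body": {"series": [[0,0,0,0,0,0,1],[0,0,0,0,0,0,1],[0,0,0,0,0,0,1],[0,0,0,0,0,0,1],[0,0,0,0,0,0,1],[0,0,0,0,0,0,1],[0,0,0,0,0,0,1],[0,0,0,0,0,0,1]]}}

```text
clock: 10.85
ee_pos: [0.5783, 0.1419, 0.1779]
ee_rot: [-3.051, -0.427, 0.654]
contact_force: [0.0, -0.0, -1.3]
opening: 0.251
```

Request:
{"method": "send_rows", "body": {"series": [[0,0,0,0,0,0,1],[0,0,0,0,0,0,1],[0,0,0,0,0,0,1],[0,0,0,0,0,0,1],[0,0,0,0,0,0,1],[0,0,0,0,0,0,1],[0,0,0,0,0,0,1],[0,0,0,0,0,0,1]]}}

```text
clock: 11.65
ee_pos: [0.5783, 0.1419, 0.1779]
ee_rot: [-3.051, -0.427, 0.654]
contact_force: [0.7, -0.7, -1.9]
opening: 0.249
```

Request:
{"method": "send_rows", "body": {"series": [[0,0,0,0,0,0,1],[0,0,0,0,0,0,1],[0,0,0,0,0,0,1],[0,0,0,0,0,0,1]]}}

```text
clock: 12.05
ee_pos: [0.5783, 0.1419, 0.1779]
ee_rot: [-3.051, -0.427, 0.654]
contact_force: [-0.2, 0.3, -1.1]
opening: 0.253
```

```bash
python3 - <<'E'
from h import *
c,st=look("wrist","w10")
cv2.imwrite("pics/w10a.png",cv2.resize(c["pixels"][90:290,180:380],None,fx=3,fy=3,interpolation=cv2.INTER_CUBIC))
print(st["clock"],st["ee_pos"],st["ee_rot"])
delta(st,D+N*.136,align(st,-N))
print("retreat/level"); delta(st,D+N*.136+np.array([-.02,-.03,.10]),down(.55))
E
```

```text
12.05 [0.57833631 0.14190944 0.17794222] [-3.0512352  -0.42716827  0.65392542]
turn [-0.02  0.02 -0.  ] shift [ 0.0004  0.0005 -0.0002]
retreat/level
turn [ -6.37 -24.18   6.97] shift [ 0.0107  0.0026 -0.106 ]
```

View pics/w10a.png

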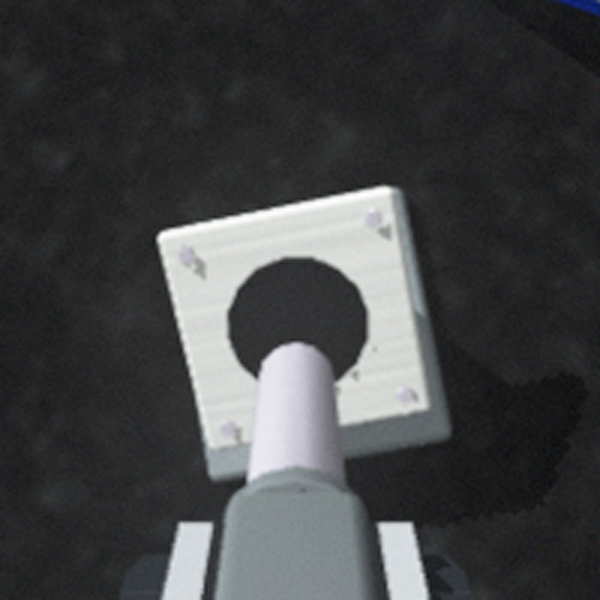

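Request:
{"method": "send_rows", "body": {"series": [[0,0,0,0,0,-0.02,1],[0,0,0,0,0,-0.05,1],[-2,-8,2,0.003,0.001,-0.08,1],[-4,-16,4.6,0.007,0.002,-0.1,1],[-6.4,-24.2,7,0.011,0.003,-0.106,1],[-6.4,-24.2,7,0.011,0.003,-0.106,1],[-6.4,-24.2,7,0.011,0.003,-0.106,1],[-6.4,-24.2,7,0.011,0.003,-0.106,1]]}}

```text
clock: 12.9
ee_pos: [0.5577, 0.1113, 0.2765]
ee_rot: [-3.14, 0.003, 0.55]
contact_force: [-1.2, -0.4, -1.3]
opening: 0.253
```

Request:
{"method": "send_rows", "body": {"series": [[0,0,0,0,0,0,1],[0,0,0,0,0,0,1]]}}

```text
clock: 13.1
ee_pos: [0.5582, 0.1107, 0.2774]
ee_rot: [-3.141, 0.002, 0.548]
contact_force: [0.4, -0.7, -0.9]
opening: 0.25
```

```bash
python3 - <<'E'
from h import *
from bench import r
st=r.get_state();print(st["clock"],st["ee_pos"],st["ee_rot"],st["qvel"])
c,s1=pickle.load(open("w1.pkl","rb"));w=cam(c,s1)
print(onz(w,(279,74),.018))
delta(st,[.60,-.155,.27],down(0))
E
python3 - <<'E'
import cv2
t=cv2.imread("pics/w1.png")[40:110,240:320]
cv2.imwrite("pics/w1a.png",cv2.resize(t,None,fx=7,fy=7,interpolation=cv2.INTER_CUBIC))
E
```

```text
13.1 [0.55824519 0.11069555 0.27744266] [-3.14109493e+00  1.54484959e-03  5.48357701e-01] [-0.00037881 -0.00024179 -0.01170553 -0.00317079  0.00435976  0.00300712]
[ 0.62127179 -0.16233419  0.018     ]
turn [-0.    0.09 31.42] shift [-0.1029  0.2485  0.0075]
```

View pics/w1a.png

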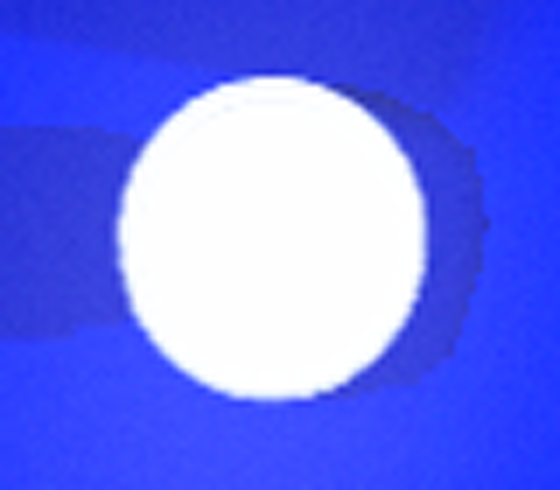

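```bash
python3 - <<'E'
from h import *
from bench import r
st=r.get_state()
delta(st,[.622,-.162,.25],down(0))
E
```

```text
turn [-0.    0.09 31.42] shift [-0.0877  0.266   0.0274]
```

Request:
{"method": "send_rows", "body": {"series": [[0,0.1,4,-0.013,0.04,0,1],[0,0.1,9,-0.027,0.08,0,1],[0,0.1,14,-0.04,0.12,0,1],[0,0.1,19,-0.053,0.16,0,1],[0,0.1,24,-0.066,0.2,0,1],[0,0.1,28,-0.08,0.24,0.01,1],[0,0.1,31.4,-0.088,0.266,0.02,1],[0,0.1,31.4,-0.088,0.266,0.027,1]]}}

```text
clock: 13.9
ee_pos: [0.6228, -0.1658, 0.2504]
ee_rot: [3.14, -0.002, -0.004]
contact_force: [-0.8, 1.0, -0.8]
opening: 0.247
```

Request:
{"method": "send_rows", "body": {"series": [[0,0,0,0,0,0,1],[0,0,0,0,0,0,1],[0,0,0,0,0,0,1]]}}

```text
clock: 14.2
ee_pos: [0.6232, -0.1601, 0.2522]
ee_rot: [3.142, -0.002, 0.003]
contact_force: [0.3, 0.3, -1.2]
opening: 0.249
```

```bash
cat >> h.py <<'E'
DI=np.array([.622,-.162,.018])
def ov(tag):
    c,st=look("wrist",tag)
    print(st["clock"],st["ee_pos"],st["ee_rot"],st["qvel"],st["opening"])
    cm=cam(c,st);R0=R.from_euler('xyz',st["ee_rot"])
    im=cv2.resize(c["pixels"][90:290,180:380],None,fx=3,fy=3,interpolation=cv2.INTER_CUBIC)
    th=np.linspace(0,6.28,100)
    S=lambda P:((proj(cm,P)-[180,90]+.5)*3-.5).astype(np.int32)
    cv2.polylines(im,[S(DI+np.c_[.031*np.cos(th),.031*np.sin(th),0*th])],True,(0,0,255),1)
    cv2.polylines(im,[S(R0.apply(np.c_[.009*np.cos(th),.009*np.sin(th),0*th+.091])+st["ee_pos"])],True,(0,255,0),1)
    cv2.imwrite(f"pics/{tag}a.png",im)
    return c,st
E
python3 - <<'E'
from h import *
ov("w11")
d,st=look("top","t11")
cv2.imwrite("pics/t11a.png",cv2.resize(d["pixels"][110:255,285:425],None,fx=4,fy=4,interpolation=cv2.INTER_CUBIC))
E
```

```text
14.2 [ 0.62322273 -0.16014937  0.25218851] [ 3.14155516e+00 -2.43052692e-03  2.94983425e-03] [ 0.00367197 -0.00397071 -0.00748202 -0.00348977 -0.00214158  0.00083235] 0.24895199953527564
```

View pics/w11a.png

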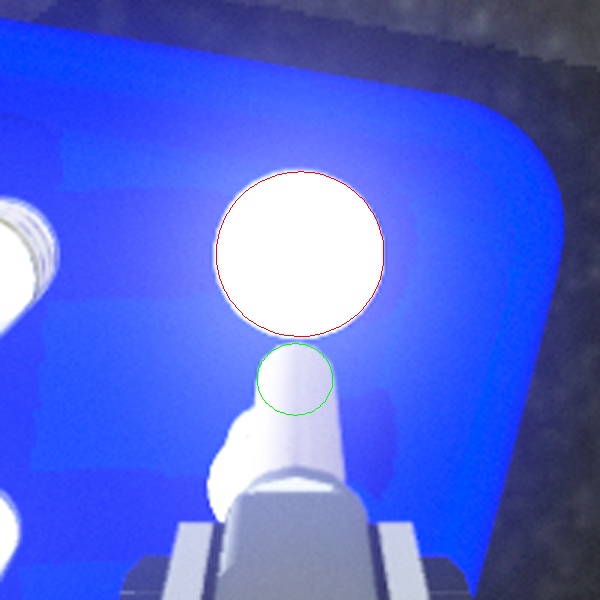

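View pics/t11a.png

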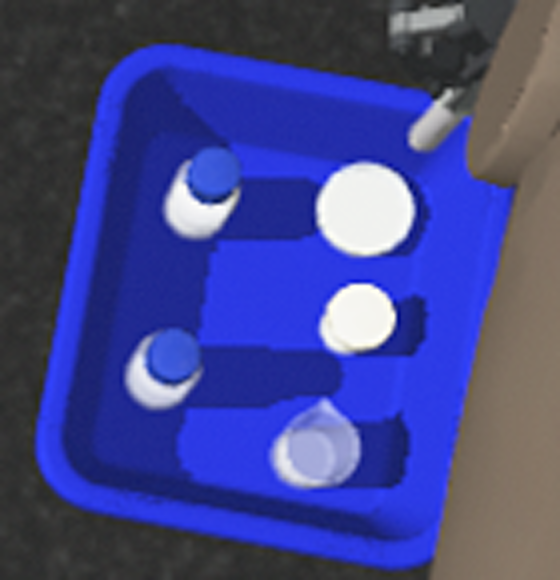

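```bash
python3 - <<'E'
from h import *
from bench import r
st=r.get_state()
delta(st,[.622,-.162,.150],down(0))
E
```

```text
turn [ 0.02 -0.16  0.17] shift [-0.0017  0.0017  0.1024]
```

Request:
{"method": "send_rows", "body": {"series": [[0,-0.1,0,-0.001,0.002,0.02,1],[0,-0.1,0,-0.001,0.002,0.04,1],[0,-0.1,0,-0.001,0.002,0.06,1],[0,-0.1,0,-0.001,0.002,0.08,1],[0,-0.1,0,-0.001,0.002,0.095,1],[0,-0.1,0,-0.001,0.002,0.102,1],[0,-0.1,0,-0.001,0.002,0.102,1],[0,-0.1,0,-0.001,0.002,0.102,1]]}}

```text
clock: 15.1
ee_pos: [0.623, -0.1634, 0.1504]
ee_rot: [3.141, -0.001, 0.002]
contact_force: [0.2, 0.2, -1.9]
opening: 0.251
```

```bash
python3 - <<'E'
from h import *
c,st=ov("w12")
delta(st,[.622,-.162,.119],down(0))
d,_=look("scene","s12")
cv2.imwrite("pics/s12a.png",cv2.resize(d["pixels"][130:230,240:370],None,fx=5,fy=5,interpolation=cv2.INTER_CUBIC))
E
```

```text
15.1 [ 0.62299881 -0.16337926  0.15039761] [ 3.14090287e+00 -1.21789869e-03  1.66019734e-03] [-0.001017   -0.00903919 -0.01078279  0.00124545 -0.00083686  0.00129149] 0.2508906299728706
turn [ 0.04 -0.07  0.1 ] shift [-0.001  -0.0014  0.0314]
```

View pics/w12a.png

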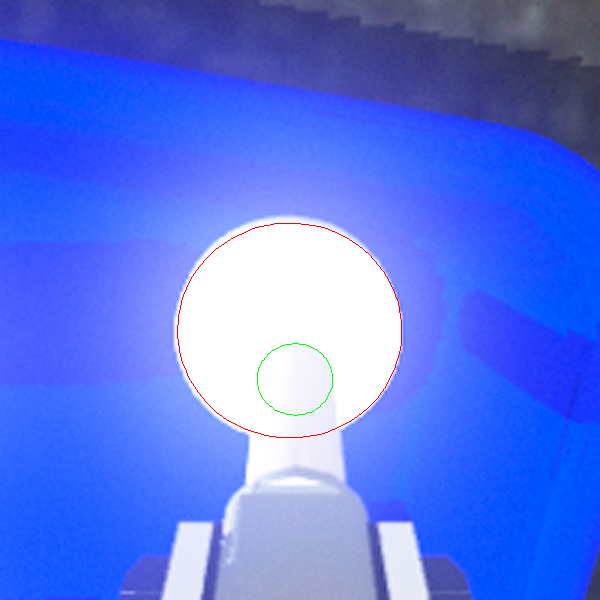

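View pics/s12a.png

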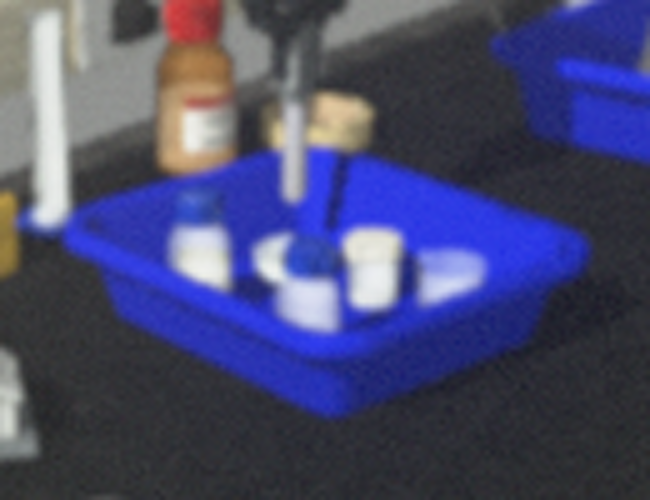

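Request:
{"method": "send_rows", "body": {"series": [[0,-0.1,0,-0.0005,-0.0015,0.008,1],[0,-0.1,0,-0.0005,-0.0015,0.016,1],[0,-0.1,0,-0.0005,-0.0015,0.023,1],[0,-0.1,0,-0.0005,-0.0015,0.029,1],[0,-0.1,0,-0.0005,-0.0015,0.031,1],[0,-0.1,0,-0.0005,-0.0015,0.031,1],[0,-0.1,0,-0.0005,-0.0015,0.031,1],[0,-0.1,0,-0.0005,-0.0015,0.031,1]]}}

```text
clock: 16.0
ee_pos: [0.6222, -0.162, 0.1189]
ee_rot: [3.141, 0.001, 0.001]
contact_force: [-0.2, 0.2, -2.0]
opening: 0.249
```

```bash
python3 - <<'E'
from h import *
c,st=ov("w13")
delta(st,[.6225,-.1617,.119],down(0))
d,_=look("scene","s13")
cv2.imwrite("pics/s13a.png",cv2.resize(d["pixels"][130:230,240:370],None,fx=6,fy=6,interpolation=cv2.INTER_CUBIC))
E
```

```text
16.0 [ 0.62217024 -0.16200816  0.11894848] [3.14106295e+00 1.07957538e-03 1.35019975e-03] [-0.00033039 -0.00355376  0.00053141  0.00104169  0.00129926  0.00092093] 0.2494429593204946
turn [0.03 0.06 0.08] shift [ 0.0003 -0.0003 -0.0001]
```

View pics/w13a.png

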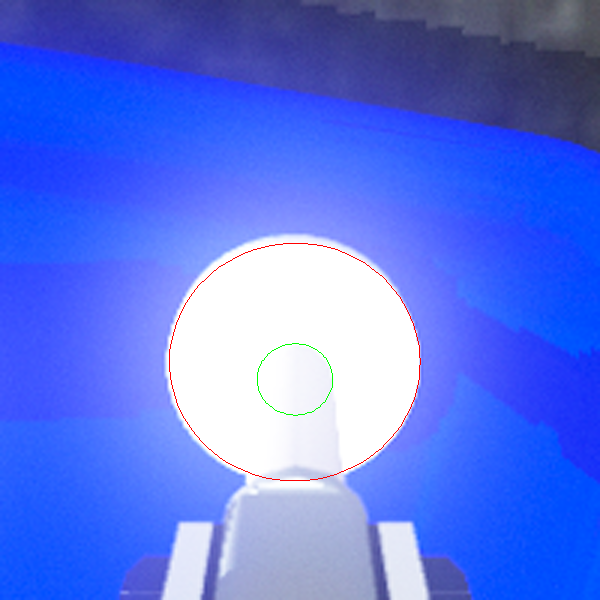

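View pics/s13a.png

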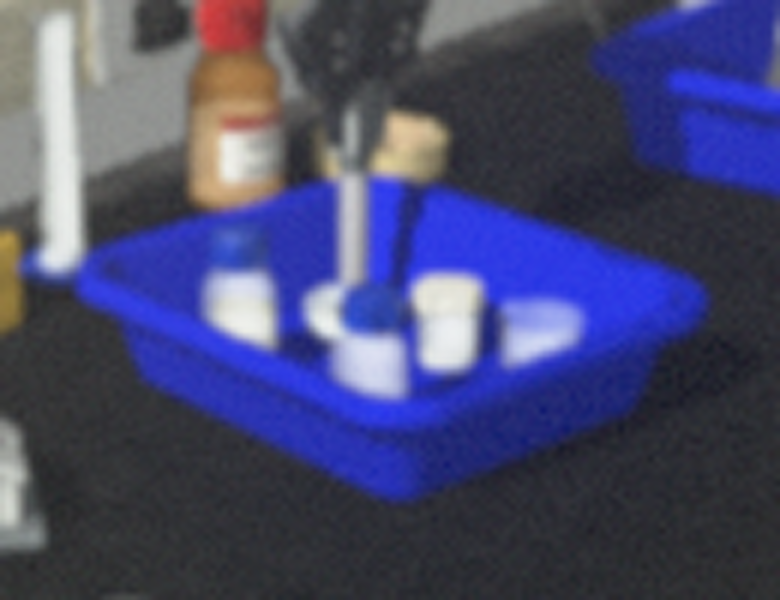

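Request:
{"method": "send_rows", "body": {"series": [[0,0,0,0.001,0,0,1],[0,0,0,0.001,0,0,1],[0,0,0,0.001,0,0,1],[0,0,0,0.001,0,0,1],[0,0,0,0.001,0,0,1],[0,0,0,0.001,0,0,1],[0,0,0,0.001,0,0,1],[0,0,0,0.001,0,0,1]]}}

```text
clock: 16.9
ee_pos: [0.6228, -0.1618, 0.1185]
ee_rot: [3.141, 0.002, 0.001]
contact_force: [0.5, 0.1, -2.0]
opening: 0.252
```

Request:
{"method": "send_rows", "body": {"series": [[0,0,0,0,0,0,1],[0,0,0,0,0,0,1],[0,0,0,0,0,0,1],[0,0,0,0,0,0,1],[0,0,0,0,0,0,1],[0,0,0,0,0,0,1]]}}

```text
clock: 17.5
ee_pos: [0.6228, -0.1618, 0.1185]
ee_rot: [3.141, 0.002, 0.001]
contact_force: [-0.5, -0.1, -1.9]
opening: 0.25
```

```bash
python3 - <<'E'
from h import *
from bench import r
st=r.get_state();print(st["clock"],st["ee_pos"],st["ee_rot"],st["qvel"],st["opening"])
print(r.hand_in())
E
```

```text
17.5 [ 0.62276201 -0.1618487   0.11848957] [3.14141094e+00 1.97970201e-03 1.33194697e-03] [ 0.00134245 -0.00070952  0.00048165  0.00035045 -0.00154682 -0.00021495] 0.25036092465654824
the job is handed in; nothing more can be done
None
```

I took the probe out of its stand and held it square to the black disc, about 45 mm away, for 2.8 s. I then carried it over the rim and bottles and handed in at 17.5 s. It is still gripped and upright, with the nose about 10 mm above the rim and over the middle of the dish.

- **Reference check:** during the hold the measured pose stayed within 0.1 mm. It was within about 1 mm of the pose I worked out from the images. I took the plate's 25° lean as given, not measured.
- **End state:** measured tilt is about 0.1°, the arm is still, and the grip opening is steady. No contact force on the way suggested a collision.
- **Disagreements:** the last close views put the dish centre about 1.5 mm farther from the robot than the pose I had used. I shifted about 1 mm towards it and did not take another picture. One picture after the lift hinted that the probe sits about 0.5° askew in the grip, and I left that as it was.
- **Not confirmed:** the 10 mm height comes from the arm pose and where I gripped the probe, not from a direct view. I saw nothing in the tray move in the pictures, but did not measure it.

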